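Power up the studio desk in the safe order

ROBOT

A 6-joint arm with a two-finger parallel gripper is mounted at the origin on the work surface. World frame = base frame: x ahead of the robot, y to its left, z up, the work surface at z = 0. Lengths are in m, angles in rad, forces in N, time in s.
With the tool pointing down it reaches from about 0.375 to 0.9 m from the base axis. Payload 3.1 kg.
Tool frame: the origin (TCP) lies on the centre line of the jaws, within the pads' length; the fingertips stand 19 mm ahead of it and the grasp point (between the pads) is the TCP; z points along the fingers, y is the line along which they close (so a half turn about z gives the same grasp; the last joint's range is limited). The gripper opens to 85 mm and grips with 20 to 120 N. Pads are 22 mm wide; open, the fingers measure 114 mm over their backs; the gripper's body (76 mm by 85 mm) begins 54 mm behind the grasp point. The pads swing forward as they close: fully open they stand 13 mm farther back than shut.
Start: joints at [1.046, 0.527, 1.433, -0, 1.181, -0.178], TCP at [0.212, 0.588, 0.25] pointing down, gripper open.
Joint ranges: [-3.08, 3.08], [-0.75, 2.2], [0.22, 2.44], [-1.43, 4.57], [0, 2.65], [-2.85, 2.85]. Speed limits (rad/s): [2.79, 2.79, 3.14, 3.14, 3.14, 3.14].

INTERFACE

Orientations are given as a unit quaternion [x, y, z, w].
In Python, from station import manip, cams, sign_off gives the robot as it stands.
- The arm moves only by the tool carry_out, never from a script. Its argument "targets" is a list that holds one entry, the list of rows, each a list of 7 numbers: the shift along the tool's x, y, z in cm, then the turn, a rotation vector about the tool's x, y, z in degrees, then the finger opening in cm, from 0 to 8.54. A call has 1 to 12 rows; each row is the pose to reach, as a shift and turn from the pose commanded when the call began, along the tool's axes at that moment; what a row does not reach only later rows make up. A row lasts 1/12 s, in which the tool goes at most 41.7 mm and 7.16 degrees, less where a joint would pass 70% of its speed; a pose out of reach is approached as far as the arm can. A call with a gripper value outside its range is refused whole. The fingers move at their own pace and stop on an object; "force" is the grip in N (left out, the last holds). Time passes only in rows, so rows that repeat a pose let the fingers close. It gives the time, the measured TCP pose, the force, the opening and the grip force at its end, in the units of the state.
- manip.sense(): the state, without advancing time (a new reading comes with each control period).
- cams.snapshot(name): name is "scene" or "top" or "wrist"; returns the picture (480x640x3 uint8, red, green, blue); there is no depth.
- cams.camera_info(name): a dict with "K" (3x3 intrinsics, pixels), "T" (4x4, takes a point from camera to world coordinates). Camera axes: x right, y down, z forward; pixel columns grow to the right and rows downward; lengths in m; the calibration is good to about 2 mm. A picture is of the moment at which its call begins: read the wrist's pose just before it. camera_info takes no time and is no camera call; for the wrist camera it gives the pose at the moment of the call.
- sign_off(): hands the job in; it is judged then, once.
The state is a dict: "t": time; "q": joint angles; "qd": joint speeds; "tau": joint torques, N m; "tcp_pos": TCP position; "tool_rot": TCP orientation; "force": force on the tool from outside, world axes, zero at the start; "ft_torque": the same for the moment, N m; "finger_gap": opening from 0.0 (shut) to 1.0 (fully open); "gripper_force": force on a finger pad.
Only numpy, scipy, OpenCV 4.12 (cv2) and the standard library are available. Lean on these libraries where they do the work, as an engineer would, in place of code of your own. Each camera call takes 0.05 s, during which the arm holds its last target. There are 200 camera calls.

TASK

Switch on the studio gear in the order that keeps the speakers from thumping: press in the green power button on the red mic preamp, then the one on the blue audio interface, and last the one on the white speaker controller. Press each lightly, all the way in so that it stays down. Leave the yellow echo box off, and do not pick up or shift the mug, the tin or the guitar slide.

Things in the scene. Friction and masses are not known exactly. Their poses are not given: they have to be found in the camera images.
- preamp: red mic preamp, a desktop box, 120 x 120 x 55 mm (x, y, height), fixed on the desk. Origin: centre of its underside. +z up, -x its near side (towards the robot, within about 20 degrees). It carries one round green power button, centred -25 mm in x and 25 mm in y from its origin, and two black knobs on the far half of its top, up to 17 mm high.
- preamp_top (a point): centre of the top face of the red box's green power button; moves down with the button. The button is an upright disc 28 mm across; out, its top stands 16 mm above the box's top, fully in 6 mm above it.
- preamp_power (a joint): how far the red box's power button is pressed in, in m: 0 = out (off), 0.010 = fully in (on). It moves straight down against about 2.5 N and stays where it is pushed. Once it is fully in, the cap yields on a stiff spring (from 4 N, 2.5 N more per mm, up to 5 mm) and comes back up when let go.
- interface: blue audio interface, a desktop box, 120 x 130 x 45 mm (x, y, height), fixed on the desk. Origin: centre of its underside. +z up, -x its near side (towards the robot, within about 20 degrees). It carries one round green power button, centred -25 mm in x and -30 mm in y from its origin, and three small metal knobs on the far half of its top, up to 15 mm high.
- interface_top (a point): centre of the top face of the blue box's green power button; moves down with the button. The button is an upright disc 28 mm across; out, its top stands 16 mm above the box's top, fully in 6 mm above it.
- interface_power (a joint): how far the blue box's power button is pressed in, in m: 0 = out (off), 0.010 = fully in (on). It moves straight down against about 2.5 N and stays where it is pushed. Once it is fully in, the cap yields on a stiff spring (from 4 N, 2.5 N more per mm, up to 5 mm) and comes back up when let go.
- speakers: white speaker controller, a desktop box, 120 x 120 x 60 mm (x, y, height), fixed on the desk. Origin: centre of its underside. +z up, -x its near side (towards the robot, within about 20 degrees). It carries one round green power button, centred -28 mm in x and 25 mm in y from its origin, and one big metal dial (48 mm across, 18 mm high) on its top, centred 25 mm to its +x and 20 mm to its -y.
- speakers_top (a point): centre of the top face of the white box's green power button; moves down with the button. The button is an upright disc 28 mm across; out, its top stands 16 mm above the box's top, fully in 6 mm above it.
- speakers_power (a joint): how far the white box's power button is pressed in, in m: 0 = out (off), 0.010 = fully in (on). It moves straight down against about 2.5 N and stays where it is pushed. Once it is fully in, the cap yields on a stiff spring (from 4 N, 2.5 N more per mm, up to 5 mm) and comes back up when let go.
- echo: yellow echo box, a desktop box, 120 x 110 x 50 mm (x, y, height), fixed on the desk. Origin: centre of its underside. +z up, -x its near side (towards the robot, within about 20 degrees). It carries one round green power button, centred -28 mm in x and -20 mm in y from its origin, and three small black knobs on the far half of its top, up to 15 mm high.
- echo_top (a point): centre of the top face of the yellow box's green power button; moves down with the button. The button is an upright disc 28 mm across; out, its top stands 16 mm above the box's top, fully in 6 mm above it.
- echo_power (a joint): how far the yellow box's power button is pressed in, in m: 0 = out (off), 0.010 = fully in (on). It moves straight down against about 2.5 N and stays where it is pushed. Once it is fully in, the cap yields on a stiff spring (from 4 N, 2.5 N more per mm, up to 5 mm) and comes back up when let go.
- mug: loose white ceramic mug, open, 80 mm across, 90 mm high, handle at its +y; stands upright on the desk on the robot's side of the boxes. Origin: centre of its underside.
- tin: loose brass tin for guitar picks, closed, 64 mm across, 28 mm high, on the desk beyond the boxes. Origin: centre of its underside.
- slide: loose steel guitar slide, a tube 28 mm across and 60 mm high, standing upright on the desk beyond the boxes. Origin: centre of its underside.

How it is judged:
On the way, in this order (a step that is already met when the one before it is completed fails the run):
1. the red preamp's button is in (value of joint preamp_power above 0.007 m), for 0.2 s.
2. the blue interface's button is in (value of joint interface_power above 0.007 m), for 0.2 s.
3. the white speaker controller's button is in (value of joint speakers_power above 0.007 m), for 0.2 s.
At the end, for the whole second after the job is handed in: The red, blue and white boxes' power buttons are all in (at least 7 of their 10 mm), the yellow box's is out (less than 3 mm in), and the mug, tin and guitar slide stand upright and still within 15 mm of where they started (value of joint each of preamp_power, interface_power, speakers_power above 0.007 m and value of joint echo_power below 0.003 m and distance of each of mug, tin, slide from where it was at the start of the episode below 0.015 m and angle between each of mug, tin, slide's own z axis and vertical below 0.3 rad and linear speed of each of mug, tin, slide below 0.02 m/s); the robot touches nothing.
It fails at once if the blue interface is switched on before the red preamp (value of joint interface_power above 0.004 m and value of joint preamp_power below 0.007 m).
It fails at once if the white speaker controller is switched on before the red preamp and the blue interface (value of joint speakers_power above 0.004 m and value of joint any of preamp_power, interface_power below 0.007 m).
It fails at once if the yellow echo box's button is pressed (more than 3 mm) (value of joint echo_power above 0.003 m).
It fails at once if a box or its button is pushed harder than 20 N (contact force between any of the fingers, the arm and preamp above 20 N or contact force between any of the fingers, the arm and interface above 20 N or contact force between any of the fingers, the arm and speakers above 20 N or contact force between any of the fingers, the arm and echo above 20 N).
It fails at once if the mug, the tin or the guitar slide is shifted more than 15 mm, lifted or tipped (distance of any of mug, tin, slide from where it was at the start of the episode above 0.015 m or angle between any of mug, tin, slide's own z axis and vertical above 0.3 rad).
It also fails if it takes over 48 s, if anything falls off the work surface, if the arm or the gripper's body presses on something with over 40 N, if the wrist force passes 120 N, or if a joint passes its speed limit or range.

## Working session

There is one attempt and no reset: what is moved stays moved. The work goes in short steps, Python scripts to look and compute and a tool call to move; the robot and the scene stay as the last step left them, time stands still between calls to the robot, and variables do not carry over. Pictures are saved under pics/ and viewed, at most 10 in all, crops included, and the job is handed in when it is done.

Besides the shell and the picture viewer there is one more tool, called as name(argument=value, ...) on one line, values as JSON. carry_out: Moves the arm, as the interface text tells. Its arguments: {"type":"object","properties":{"targets":{"type":"array"},"force":{"type":"number"}},"required":["targets"]}

```bash
mkdir -p pics; python3 - <<'E'
from station import manip,cams
import cv2
for n in("top","scene"):
    im=cams.snapshot(n); cv2.imwrite(f"pics/{n}0.png",im[:,:,::-1]); c=cams.camera_info(n); print(n,c["K"],c["T"])
s=manip.sense(); print(s["t"],s["tcp_pos"],s["tool_rot"],s["force"],s["finger_gap"])
E
```

```text
top [[550.71338947   0.         329.86852321]
 [  0.         550.71338947 254.95866644]
 [  0.           0.           1.        ]] [[-0.01298969 -0.98205176  0.18816379  0.39297501]
 [-0.99959089  0.01754904  0.02258505 -0.01239615]
 [-0.02548179 -0.18779344 -0.98187795  1.06372828]
 [ 0.          0.          0.          1.        ]]
scene [[530.36164675   0.         319.4554797 ]
 [  0.         530.36164675 240.0876517 ]
 [  0.           0.           1.        ]] [[ 0.28020885  0.63338732 -0.72132066  1.18739168]
 [ 0.95986293 -0.17540932  0.21884865 -0.18597787]
 [ 0.01208959 -0.75369229 -0.65711625  0.64356992]
 [ 0.          0.          0.          1.        ]]
0.1 [0.21151703 0.58747796 0.24944463] [ 1.72042902e-01  9.85088972e-01 -9.17241203e-04 -3.39192346e-04] [ 0.35598303 -0.47803461  0.34725467] 0.9988124630000716
```

View pics/top0.png

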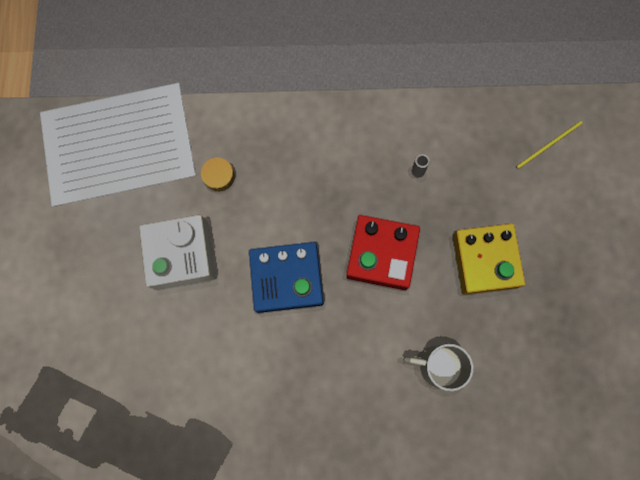

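View pics/scene0.png

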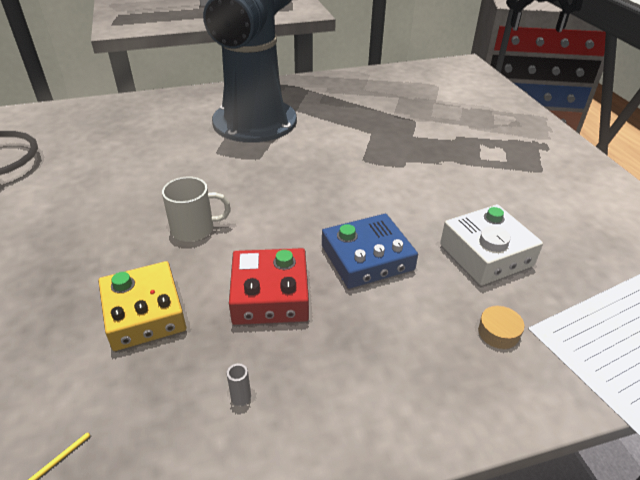

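The top view shows the green buttons at red (368,260), blue (302,287), white (161,266) and yellow (506,270), with the mug at (448,367), slide at (421,165) and tin at (217,173). The scene view agrees, and all the buttons are out.

```bash
cat > h.py <<'E'
from station import manip,cams
import cv2,numpy as np
from scipy.spatial.transform import Rotation as R
Z=dict(red=.071,blue=.061,white=.076,yellow=.066)
def back(n,uv,z):
    c=cams.camera_info(n);d=c["T"][:3,:3]@np.linalg.solve(c["K"],[*uv,1]);o=c["T"][:3,3]
    return o+d*(z-o[2])/d[2]
def green(f):
    h=cv2.cvtColor(cv2.imread(f),cv2.COLOR_BGR2HSV)
    m=cv2.inRange(h,(45,120,60),(80,255,255))
    n,_,st,ce=cv2.connectedComponentsWithStats(m)
    return [(st[i],ce[i]) for i in range(1,n) if st[i][4]>60]
def step(p):  # tool-axes shift in cm to world TCP position p
    s=manip.sense();return np.round(R.from_quat(s["tool_rot"]).inv().apply(np.array(p)-s["tcp_pos"])*100,2)
E
python3 - <<'E'
from h import *
o={"top":["white","blue","red","yellow"],"scene":["yellow","red","blue","white"]}
for n in o:
    g=sorted(green(f"pics/{n}0.png"),key=lambda t:t[1][0])
    print(n,len(g))
    for k,(st,c) in zip(o[n],g):
        # minus 3 mm: blob contains the visible rim of the button's side
        print(k,st,c.round(1),back(n,c,Z[k]-.003).round(4))
        if n=="top": p=back(n,c,Z[k]-.003);print("  step to 60mm above (tip)",step([p[0],p[1],Z[k]+.019+.06]))
E
```

```text
top 3
white [295 279  15  15 178] [301.8 286.1] [0.5262 0.062  0.073 ]
  step to 60mm above (tip) [-47.42 -38.75   9.5 ]
blue [361 252  15  15 175] [367.8 259.3] [ 0.5763 -0.0595  0.058 ]
  step to 60mm above (tip) [-56.25 -48.48  11.02]
red [499 262  15  15 176] [505.9 269.1] [ 0.5519 -0.3092  0.068 ]
  step to 60mm above (tip) [-62.42 -72.8   10.06]
scene 4
yellow [112 272  17  13 162] [120.1 277.9] [ 0.5531 -0.3114  0.063 ]
red [276 251  16  10 126] [283.7 255.2] [ 0.5757 -0.0596  0.068 ]
blue [340 224  15  10 120] [347.  228.8] [0.529  0.0631 0.058 ]
white [489 208  14   8  81] [495.4 211.2] [0.5695 0.3238 0.073 ]
```

```bash
python3 - <<'E'
from h import *
w=back("top",(161,266),.073);print(w)
for k,p in dict(red=(.576,-.0597),blue=(.5275,.0625),white=(.5695,.323)).items(): print(k,step([*p,Z[k]+.019+.03]))
E
```

```text
[0.56770755 0.3213971  0.073     ]
red [-56.23 -48.51  13.02]
blue [-47.53 -38.65  14.  ]
white [-42.65 -12.72  12.45]
```

carry_out(targets=[[[-28,-24,0,0,0,0,0],[-28,-24,0,0,0,0,0],[-28,-24,0,0,0,0,0],[-28,-24,0,0,0,0,0],[-28,-24,0,0,0,0,0],[-56.2,-48.5,5,0,0,0,0],[-56.2,-48.5,5,0,0,0,0],[-56.2,-48.5,5,0,0,0,0],[-56.2,-48.5,5,0,0,0,0],[-56.2,-48.5,5,0,0,0,0],[-56.2,-48.5,5,0,0,0,0],[-56.2,-48.5,5,0,0,0,0]]])

```text
t: 1.1
tcp_pos: [0.4572, 0.1517, 0.2228]
tool_rot: [0.172, 0.985, -0.0, -0.0]
force: [1.2, 0.7, 0.6]
finger_gap: 0.0
gripper_force: 0.0
```

carry_out(targets=[[[-17,-14.5,6,0,0,0,0],[-17,-14.5,6,0,0,0,0],[-17,-14.5,6,0,0,0,0],[-17,-14.5,6,0,0,0,0],[-17,-14.5,6,0,0,0,0],[-17,-14.5,6,0,0,0,0],[-17,-14.5,6,0,0,0,0],[-17,-14.5,6,0,0,0,0],[-17,-14.5,6,0,0,0,0],[-17,-14.5,6,0,0,0,0]]])

```text
t: 1.93
tcp_pos: [0.5667, -0.0391, 0.1632]
tool_rot: [0.171, 0.985, 0.0, -0.001]
force: [0.6, -0.2, 0.3]
finger_gap: -0.0
gripper_force: 0.0
```

```bash
python3 - <<'E'
from h import *
print(step([.576,-.0597,.071+.019]),manip.sense()["tcp_pos"])
cv2.imwrite("pics/w1.png",cams.snapshot("wrist")[:,:,::-1])
for st,c in green("pics/w1.png"): print(st,c,back("wrist",c,.070))
E
```

```text
[-1.59 -1.62  7.32] [ 0.56665002 -0.03910247  0.16318775]
[ 416  122   47   44 1619] [439.26744904 143.82705374] [0.52589081 0.05728024 0.07      ]
[ 271  248   40   43 1277] [290.27564605 268.83868442] [ 0.57152614 -0.05933217  0.07      ]
```

View pics/w1.png

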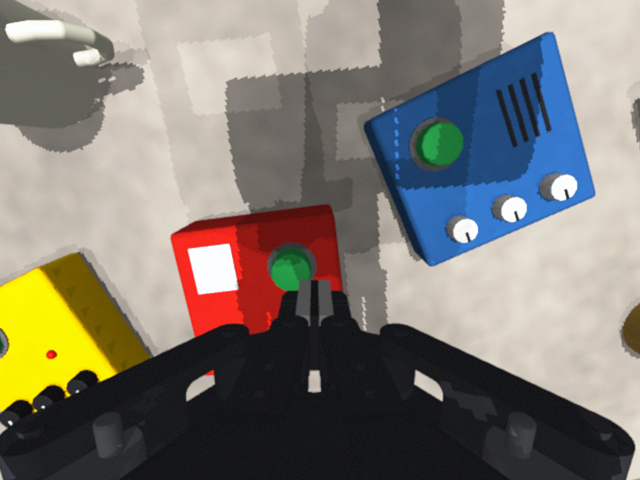

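The wrist view shows the red button at (290,268), partly behind the closed fingertips, and the blue button at (439,144). Both match the top-view positions. Next I move over the red button and lower towards it.

carry_out(targets=[[[-1.6,-1.6,3,0,0,0,0],[-1.6,-1.6,3,0,0,0,0],[-1.6,-1.6,6.2,0,0,0,0],[-1.6,-1.6,6.2,0,0,0,0],[-1.6,-1.6,6.2,0,0,0,0],[-1.6,-1.6,6.2,0,0,0,0]]])

```text
t: 2.48
tcp_pos: [0.5773, -0.0601, 0.1023]
tool_rot: [0.172, 0.985, -0.0, 0.0]
force: [0.2, 0.4, 0.3]
finger_gap: -0.003
gripper_force: 0.0
```

```bash
python3 - <<'E'
from h import *
print(step([.576,-.0597,.071+.019]),manip.sense()["force"])
E
```

```text
[ 0.14 -0.01  1.23] [0.16202855 0.42602781 0.25722745]
```

carry_out(targets=[[[0,0,0.6,0,0,0,0],[0,0,0.9,0,0,0,0],[0,0,1.1,0,0,0,0],[0,0,1.3,0,0,0,0],[0,0,1.5,0,0,0,0],[0,0,1.7,0,0,0,0],[0,0,1.9,0,0,0,0],[0,0,2.0,0,0,0,0],[0,0,2.1,0,0,0,0],[0,0,2.1,0,0,0,0],[0,0,2.1,0,0,0,0]]])

```text
t: 3.4
tcp_pos: [0.5775, -0.0609, 0.0801]
tool_rot: [0.172, 0.985, 0.0, 0.0]
force: [0.3, 1.3, 2.3]
finger_gap: 0.001
gripper_force: 0.9
```

carry_out(targets=[[[0,0,0.1,0,0,0,0],[0,0,0.15,0,0,0,0],[0,0,0.15,0,0,0,0],[0,0,0.15,0,0,0,0]]])

```text
t: 3.73
tcp_pos: [0.5775, -0.0609, 0.0792]
tool_rot: [0.172, 0.985, -0.0, 0.0]
force: [-0.9, 0.7, 6.4]
finger_gap: 0.003
gripper_force: 3.0
```

Red reads 6.4 N, above the 4 N stop, so it is fully in. Next I lift and move to blue.

carry_out(targets=[[[0,0,-4,0,0,0,0],[0,0,-5,0,0,0,0],[8.9,9.9,-5,0,0,0,0],[8.9,9.9,-5,0,0,0,0],[8.9,9.9,-5,0,0,0,0],[8.9,9.9,-5,0,0,0,0],[8.9,9.9,-5,0,0,0,0],[8.9,9.9,-2,0,0,0,0],[8.9,9.9,-1.2,0,0,0,0],[8.9,9.9,-1.2,0,0,0,0],[8.9,9.9,-1.2,0,0,0,0]]])

```text
t: 4.65
tcp_pos: [0.5273, 0.0613, 0.0902]
tool_rot: [0.173, 0.985, -0.0, -0.001]
force: [0.3, 0.7, 0.0]
finger_gap: 0.003
gripper_force: 0.0
```

```bash
python3 - <<'E'
from h import *
print(step([.5275,.0625,.061+.019]),manip.sense()["force"])
E
```

```text
[0.02 0.12 1.02] [0.34586296 0.72639893 0.01093332]
```

Blue should be fully in at about +2.0 cm.

carry_out(targets=[[[0,0.1,0.5,0,0,0,0],[0,0.1,0.8,0,0,0,0],[0,0.1,1.0,0,0,0,0],[0,0.1,1.2,0,0,0,0],[0,0.1,1.4,0,0,0,0],[0,0.1,1.6,0,0,0,0],[0,0.1,1.8,0,0,0,0],[0,0.1,1.9,0,0,0,0],[0,0.1,2.0,0,0,0,0],[0,0.1,2.1,0,0,0,0],[0,0.1,2.1,0,0,0,0],[0,0.1,2.1,0,0,0,0]]])

```text
t: 5.65
tcp_pos: [0.5277, 0.0632, 0.0699]
tool_rot: [0.172, 0.985, -0.0, 0.0]
force: [0.8, -1.9, 4.3]
finger_gap: 0.002
gripper_force: 2.2
```

carry_out(targets=[[[0,0,0.1,0,0,0,0],[0,0,0.1,0,0,0,0],[0,0,0.1,0,0,0,0],[0,0,0.1,0,0,0,0]]])

```text
t: 5.98
tcp_pos: [0.5277, 0.0633, 0.069]
tool_rot: [0.172, 0.985, -0.0, 0.0]
force: [0.4, -1.2, 6.1]
finger_gap: -0.002
gripper_force: 3.1
```

Blue is in at 6.1 N. On to white.

carry_out(targets=[[[0,0,-4,0,0,0,0],[0,0,-7,0,0,0,0],[4.9,25.8,-7,0,0,0,0],[4.9,25.8,-7,0,0,0,0],[4.9,25.8,-7,0,0,0,0],[4.9,25.8,-7,0,0,0,0],[4.9,25.8,-7,0,0,0,0],[4.9,25.8,-7,0,0,0,0],[4.9,25.8,-7,0,0,0,0],[4.9,25.8,-7,0,0,0,0],[4.9,25.8,-7,0,0,0,0],[4.9,25.8,-7,0,0,0,0]]])

```text
t: 6.98
tcp_pos: [0.5678, 0.3214, 0.1378]
tool_rot: [0.172, 0.985, -0.001, -0.001]
force: [-0.3, -0.1, 0.0]
finger_gap: -0.002
gripper_force: 0.0
```

```bash
python3 - <<'E'
from h import *
print(step([.569,.3225,.076+.019]))
cv2.imwrite("pics/w2.png",cams.snapshot("wrist")[:,:,::-1])
for st,c in green("pics/w2.png"): print(st,c,back("wrist",c,.075))
E
```

```text
[-0.09  0.15  4.28]
[ 297  240   46   46 1560] [319.34294872 261.97692308] [0.56515548 0.3238484  0.075     ]
```

View pics/w2.png

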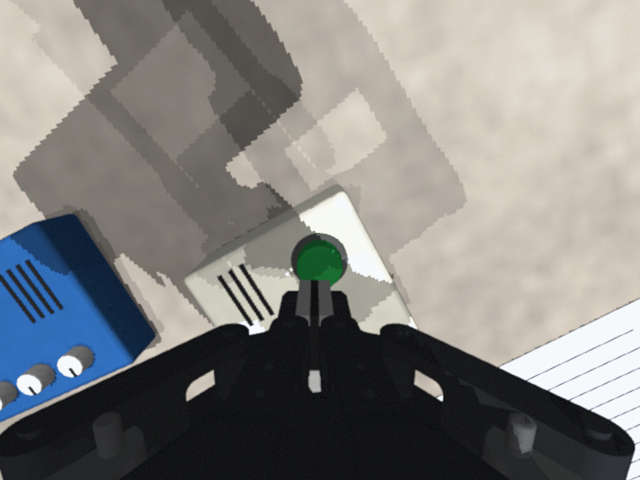

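The white button is at (319,262), directly ahead of the fingertips, which agrees with the target. I descend with a 1 mm correction.

carry_out(targets=[[[0,0.1,2.5,0,0,0,0],[0,0.1,3.6,0,0,0,0],[0,0.1,4.0,0,0,0,0],[0,0.1,4.2,0,0,0,0],[0,0.1,4.4,0,0,0,0],[0,0.1,4.6,0,0,0,0],[0,0.1,4.8,0,0,0,0],[0,0.1,5.0,0,0,0,0],[0,0.1,5.2,0,0,0,0],[0,0.1,5.3,0,0,0,0],[0,0.1,5.3,0,0,0,0],[0,0.1,5.3,0,0,0,0]]])

```text
t: 8.03
tcp_pos: [0.5695, 0.3239, 0.0857]
tool_rot: [0.172, 0.985, 0.0, 0.0]
force: [0.8, -1.2, 1.6]
finger_gap: -0.001
gripper_force: 0.6
```

carry_out(targets=[[[0,0,0.1,0,0,0,0],[0,0,0.2,0,0,0,0],[0,0,0.2,0,0,0,0],[0,0,0.2,0,0,0,0]]])

```text
t: 8.37
tcp_pos: [0.5695, 0.3239, 0.0844]
tool_rot: [0.172, 0.985, 0.0, 0.0]
force: [-0.9, -1.4, 7.2]
finger_gap: 0.0
gripper_force: 2.8
```

White is in at 7.2 N. I retreat up and back.

carry_out(targets=[[[0,0,-4,0,0,0,0],[0,0,-8,0,0,0,0],[0,0,-14,0,0,0,0],[10,15,-16,0,0,0,0],[10,15,-16,0,0,0,0],[10,15,-16,0,0,0,0],[10,15,-16,0,0,0,0],[10,15,-16,0,0,0,0],[10,15,-16,0,0,0,0],[10,15,-16,0,0,0,0],[10,15,-16,0,0,0,0],[10,15,-16,0,0,0,0]]])

```text
t: 9.37
tcp_pos: [0.526, 0.4971, 0.2427]
tool_rot: [0.173, 0.985, -0.001, -0.001]
force: [-0.4, -0.5, -1.2]
finger_gap: -0.004
gripper_force: 0.0
```

```bash
python3 - <<'E'
from h import *
im=cams.snapshot("scene")[:,:,::-1]
cv2.imwrite("pics/s1.png",cv2.resize(im[180:420,80:560],(800,400),interpolation=cv2.INTER_CUBIC)); print(manip.sense()["force"])
E
```

```text
[-0.59893842 -0.36892528  1.68751294]
```

View pics/s1.png

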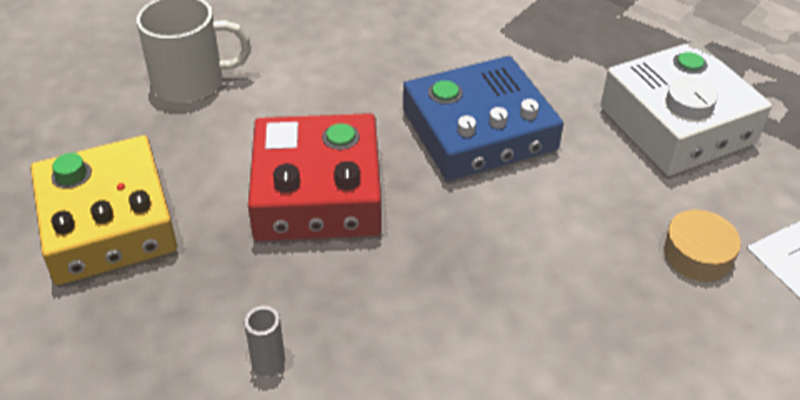

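In the crop, the red (341,133), blue (445,91) and white (690,61) buttons are low. The yellow one (69,168) still stands out, and the mug, tin and slide haven't moved.

```bash
python3 -c "
from station import sign_off
print(sign_off())"
```

```text
the job is handed in; nothing more can be done
None
```

I pressed the red, blue and white power buttons fully in, in that order, and handed the job in; the last picture showed all three down, yellow still out, and the mug, tin and slide unmoved.

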